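# Hold the ink crate's gate open

### The job

Open the gate of the plywood ink crate so that a colleague can take the bottles out: first squeeze the safety catch (two round buttons) fully in, then squeeze the gate catch (two flat paddles), which the safety catch blocks until then, fully in. Then swing the gate outward by its upright post, past its detent, until you feel it meet its stop, and keep holding it against the stop, for it swings back when let go: the program finishes while holding it there. Do not knock over anything that stands in the crate.

Things in the scene. Friction and masses are not known exactly. Their poses are not given: they have to be found in the camera images.
- crate: Open-topped plywood crate fixed to the table, walls 70 mm high. Origin on the table under the middle of the closed gate; x points into the crate, y along the closed gate (the plane x = 0) to its hinge line at y = +75 mm. The bottles and the weight stand near x = 100 mm, up to z = 118 mm. A post with the detent plunger stands at x = 0, y = 117 mm, 97 mm high.
- ledge (a point): Centre of the flat top of the latch ledge, the block beside the gate on which both catches stand: 150 mm along the crate's x, 92 mm along y, top 75 mm above the table. Bolt, tongue and the gate's ear rise to 85 mm above the table beside the catches, so keep fingertips higher than 87 mm there.
- safety_catch_mid (a point): Centre of the safety catch, half-way between its two round black buttons (32 mm diameter, 90 to 122 mm above the table; outer faces 48 mm apart along the crate's x when out, 30 mm when in). 106 mm above the table; does not move with the buttons. Squeeze along the crate's x.
- safety_catch (a joint): How far each round button is in: 0 out, 0.009 m fully in. The two move together, each towards the other by the same amount; friction about 4 N in all, no spring: they stay where they are left. From about 0.006 m the gate catch is free.
- gate_catch_mid (a point): Centre of the gate catch, half-way between its two flat black upright paddles (22 mm wide, 8 mm thick, 80 to 124 mm above the table; outer faces 48 mm apart along the crate's y when out, 30 mm when in). 106 mm above the table; does not move with the paddles. Squeeze along the crate's y.
- gate_catch (a joint): How far each paddle is in: 0 out, 0.009 m fully in. The two move together, each towards the other; friction about 4 N in all, no spring: they stay where they are left. Blocked near 0 until the safety catch is in; from about 0.006 m the bolt is clear of the gate.
- gate_post (a point): On the axis of the gate's handle, an upright round steel post of 14 mm diameter on the gate's top edge (edge 70 mm, post top 126 mm above the table). 105 mm above the table, 110 mm from the hinge line; turns with the gate.
- gate_hinge (a point): Point on the gate's vertical hinge line, 105 mm above the table.
- gate (a joint): Gate angle, rad: 0 closed, grows as it swings outward (to the crate's -x, clockwise from above); the post is then at crate x = -110 sin, y = 75 - 110 cos mm. A spring pulls it shut (1.5 to 2 N at the post). A detent resists from about 0.3 to 0.8 (4 to 6 N at the post); let go beyond it, the gate falls back to 0.8. The stop lies from 1.10 to 1.42, different each time; there force rises steeply.
- stop_arm: The adjustable stop: a dark steel arm 120 mm long, low over the table in front of the crate, clamped on the hinge line; the gate's outer face meets the rubber bumper at its end (105 mm from the hinge line, 21 mm above the table). Origin on the hinge line at table height. It does not yield.
- ink_bottle_0: Ink bottle with a cyan band, 44 mm diameter, 112 mm high, standing loose in the crate; origin under its centre.
- ink_bottle_1: Ink bottle with a magenta band, 44 mm diameter, 112 mm high, standing loose in the crate; origin under its centre.
- blue_magnet: Blue domed sheet weight, 44 mm diameter, 36 mm high, standing loose in the crate; origin under its centre.
Not all that is in view belongs to the job. What is shaped like the ink_bottle_1 but pink is not meant. What is shaped like the ink_bottle_0 but yellow is not meant.

How it is judged (in metres and radians):
On the way, in this order (a step that is already met when the one before it is completed fails the run):
1. the safety catch is squeezed fully in, the gate catch still out (value of joint safety_catch above 0.0075 m and value of joint gate_catch below 0.003 m), for 0.1 s.
2. then the gate catch is squeezed fully in, the gate still closed (value of joint gate_catch above 0.0075 m and value of joint gate below 0.15 rad), for 0.1 s.
3. the gate has swung past its detent (value of joint gate above 0.85 rad), for 0.1 s.
At the end, for the whole second after the job is handed in: The fingers hold the gate at rest against its stop (gate beyond 1.05 rad and pressing on the stop with more than 0.5 N, the fingers touching the gate with more than 0.5 N), both catches are still in (more than 6.5 mm), and the two bottles and the weight stand upright (within 0.2 rad) (value of joint each of safety_catch, gate_catch above 0.0065 m and value of joint gate above 1.05 rad and contact force between gate and stop_arm above 0.5 N and contact force between the fingers and gate above 0.5 N and not (velocity of joint gate above 0.15 rad/s) and angle between each of ink_bottle_0, ink_bottle_1, blue_magnet's own z axis and vertical below 0.2 rad); the arm keeps its last pose, push and grip.
It fails at once if a bottle or the weight in the crate is knocked over (angle between any of ink_bottle_0, ink_bottle_1, blue_magnet's own z axis and vertical above 0.5 rad).
It also fails if it takes over 61 s, if anything falls off the work surface, if the arm or the gripper's body presses on something with over 40 N, if the wrist force passes 120 N, or if a joint passes its speed limit or range.

### The arm

A 6-joint arm with a two-finger parallel gripper is mounted at the origin on a cart in front of the work surface, level with it; the furniture and walls round the work are solid. World frame = base frame: x ahead of the robot, y to its left, z up, the work surface at z = 0. Lengths are in m, angles in degrees, forces in N, time in s.
With the tool pointing down it reaches from about 0.35 to 0.875 m from the base axis. Payload 4.2 kg.
Tool frame: the origin (TCP) lies between the finger pads; the fingertips stand 19 mm ahead of it and the grasp point (between the pads) is the TCP (tip_reach is the distance from the TCP to the fingertips, in m); z points along the fingers, y is the line along which they close (so a half turn about z gives the same grasp; the last joint's range is limited). The gripper opens to 85 mm and grips with 20 to 120 N. Pads are 22 mm wide; open, the fingers measure 114 mm over their backs; the gripper's body (76 mm by 85 mm) begins 54 mm behind the grasp point. The pads swing forward as they close: fully open they stand 13 mm farther back than shut.
Start: joints at [-59.267, 22.042, 0.453, 0, -68.411, -14.817], TCP at [0.171, -0.601, 0.223] pointing down, gripper open.
Joint ranges: [-179.83, 179.83], [-69.29, 118.12], [-61.27, 80.66], [-181.25, 117.63], [-171.15, -9.14], [-177.46, 177.46]. Speed limits (degrees/s): [159.86, 159.86, 180, 180, 180, 180].

### API

Orientations are given as a 3x3 rotation matrix whose columns are the frame's x, y, z axes.
In Python, from plant import movep, servo_line, move_joints, open_gripper, close, wait, solve_ik, capture, camera_params, PlanningError, finish_job, regions_of, get_time_s, get_joint_positions, get_qd, get_effort, get_tcp_pos, get_tcp_rot, get_contact_force, get_torque, get_opening, get_gripper_force, tip_reach gives the robot as it stands. Calls block until the motion is done:
- movep(position, orientation): joint-space move of the TCP to a pose.
- servo_line(position, orientation=None, vel=0.15): straight line of the TCP; orientation=None keeps the orientation; vel is the mean speed in m/s.
- move_joints(angles): joint-space move.
- open_gripper() and close(squeeze=None): open the fingers fully, or close them until they stop; squeeze is the grip in N (None keeps the last).
- wait(seconds).
- solve_ik(position, orientation): joint angles nearest the present ones, or None.
- capture(name): name is "side" or "top" or "wrist"; returns (picture, depth): 384x512x3 uint8, red, green, blue; 384x512 float32, m along the optical axis (not along the pixel's ray), 0 where there is no reading.
- camera_params(name): a dict with "intrinsics" (3x3 intrinsics, pixels), "R" (3x3) and "t" (3): a world point X has camera coordinates R X + t; the wrist camera has in their place "T_tool_cam" (4x4, takes a point from camera to tool coordinates, whose origin is the TCP and whose axes are the flange's). Camera axes: x right, y down, z forward; pixel columns grow to the right and rows downward; lengths in m; the calibration is good to about 2 mm. A picture is of the moment at which its call begins: read the wrist's pose just before it. camera_params takes no time and is no camera call.
A pose or a line that the arm cannot do raises PlanningError and nothing moves.
- finish_job(): hands the job in; it is judged then, once.
Trained networks look in the newest picture that a camera, given by its name, has taken for a name from the list of things; names that differ only in an ending like _2 or _b are one class to them, and where a whole thing is asked for, a point or a joint stands for the part that bears it (a point fixed in the world has none). Each returns a list of dicts, best first, with "conf" (0 to 1); they miss things now and then, are a little off and sometimes report something else, mostly with a low value. They report only what shows in the picture. A call takes as long as a camera call. They do not tell look-alikes from the thing itself.
- regions_of(camera, name): "region" (384x512 bool, what is visible of it) and "box" ([left, top, right, bottom] in pixels, round what is visible of it).
Readings, each from a call of its own:
- get_time_s(): time.
- get_joint_positions(): joint angles.
- get_qd(): joint speeds.
- get_effort(): joint torques, N m.
- get_tcp_pos(): TCP position.
- get_tcp_rot(): TCP orientation.
- get_contact_force(): force on the tool from outside, world axes, zero at the start.
- get_torque(): the same for the moment, N m.
- get_opening(): finger opening in m.
- get_gripper_force(): force on a finger pad.
Only numpy, scipy, OpenCV 4.12 (cv2) and the standard library are available. Lean on these libraries where they do the work, as an engineer would, in place of code of your own. Each camera call takes 0.05 s, during which the arm holds its last target. There are 200 camera calls.

## Working session

There is one attempt and no reset: what is moved stays moved. The work goes in short steps, each a Python script; the robot and the scene stay as the last script left them, time stands still between calls to the robot, and variables do not carry over. Pictures are saved under pics/ and viewed, at most 10 in all, crops included, and the job is handed in when it is done.

```bash
mkdir -p pics; ls; cat > h.py <<'E'
import numpy as np, cv2
from plant import *
def cloud(cam, depth, mask):
    p=camera_params(cam); K=np.array(p["intrinsics"])
    v,u=np.nonzero(mask&(depth>0)); d=depth[v,u]
    c=np.stack([(u-K[0,2])/K[0,0]*d,(v-K[1,2])/K[1,1]*d,d],1)
    if "R" in p: return (c-np.array(p["t"]))@np.array(p["R"])
    T=np.array(p["T_tool_cam"]); c=c@T[:3,:3].T+T[:3,3]
    return c@np.array(get_tcp_rot()).T+np.array(get_tcp_pos())
E
python3 - <<'E'
from h import *
ims=[]
for cam in ["top","side"]:
    im,d=capture(cam); ims.append(im)
    for n in ["crate","ledge","safety_catch","gate_catch","gate_post","gate","stop_arm","ink_bottle_0","ink_bottle_1","blue_magnet"]:
        try:
            for r in regions_of(cam,n)[:3]:
                if r["conf"]<0.2: continue
                c=cloud(cam,d,r["region"])
                print(cam,n,round(r["conf"],2),[int(x) for x in r["box"]],c.mean(0).round(3) if len(c) else None,c.min(0).round(3),c.max(0).round(3))
        except Exception as e: print(cam,n,e)
    p=camera_params(cam);print(cam,np.round(-np.array(p["R"]).T@p["t"],3))
    cv2.imwrite(f"pics/{cam}0.png",cv2.resize(im[...,::-1],(800,600)))
    np.save(f"{cam}_d.npy",d); np.save(f"{cam}_i.npy",im)
print(get_time_s(),tip_reach if not callable(tip_reach) else tip_reach())
E
```

```text
pics
top crate 0.62 [188, 168, 352, 289] [0.628 0.029 0.05 ] [ 0.486 -0.136 -0.004] [0.741 0.209 0.131]
top ledge 0.97 [189, 165, 350, 291] [0.627 0.026 0.05 ] [ 0.488 -0.136 -0.003] [0.74  0.209 0.131]
top safety_catch 0.58 [316, 227, 331, 253] [ 0.602 -0.064  0.098] [ 0.569 -0.076  0.078] [ 0.623 -0.047  0.125]
top gate_catch 0.42 [289, 251, 311, 266] [ 0.557 -0.019  0.101] [ 0.545 -0.033  0.083] [0.573 0.004 0.128]
top gate_post 0.95 [204, 228, 293, 256] [0.591 0.099 0.084] [ 0.566  0.    -0.001] [0.618 0.18  0.131]
top gate 0.7 [189, 166, 347, 287] [0.627 0.026 0.05 ] [ 0.49  -0.12  -0.004] [0.738 0.198 0.131]
top gate 0.68 [204, 225, 293, 256] [0.59  0.095 0.08 ] [ 0.564 -0.002 -0.003] [0.618 0.178 0.131]
top gate 0.55 [255, 190, 272, 206] [0.682 0.055 0.036] [0.662 0.035 0.003] [0.703 0.074 0.045]
top stop_arm 0.69 [209, 243, 218, 291] [0.531 0.162 0.028] [ 0.485  0.152 -0.002] [0.582 0.173 0.034]
top ink_bottle_0 0.85 [281, 190, 297, 212] [0.671 0.004 0.098] [ 0.651 -0.018  0.036] [0.694 0.024 0.121]
top ink_bottle_0 0.72 [221, 122, 248, 148] [0.804 0.12  0.081] [ 0.789  0.1  
[... 1515 characters left out ...]
 0.849 -0.002  0.116]
side ink_bottle_0 0.56 [246, 164, 259, 206] [0.671 0.017 0.074] [ 0.651 -0.031  0.012] [0.692 0.027 0.122]
side ink_bottle_0 0.56 [182, 208, 208, 253] [0.808 0.137 0.063] [ 0.788 -0.003 -0.   ] [0.831 0.148 0.116]
side ink_bottle_1 0.69 [188, 165, 208, 209] [ 0.808 -0.013  0.061] [ 0.788 -0.162 -0.001] [ 0.849 -0.002  0.116]
side ink_bottle_1 0.56 [246, 164, 259, 206] [0.671 0.017 0.074] [ 0.651 -0.031  0.012] [0.692 0.027 0.122]
side ink_bottle_1 0.56 [182, 208, 208, 253] [0.808 0.137 0.063] [ 0.788 -0.003 -0.   ] [0.831 0.148 0.116]
side blue_magnet 0.46 [253, 209, 259, 226] [0.668 0.071 0.031] [0.66  0.031 0.006] [0.675 0.117 0.078]
side [0.697 0.703 0.669]
1.1 0.019
```

```bash
python3 - <<'E'
from h import *
i=np.load("top_i.npy");s=np.load("side_i.npy")
a=cv2.resize(i[150:300,180:360,::-1],(540,450),interpolation=2)
b=cv2.resize(s[130:280,220:350,::-1],(260,300),interpolation=2)
b=np.pad(b,((0,150),(0,0),(0,0)))
cv2.imwrite("pics/z.png",np.hstack([a,b]))
# fixed-height points
out={}
for cam in ["top","side"]:
    d=np.load(cam+"_d.npy"); p=cloud(cam,d,d>0)
    q=p[(abs(p[:,0]-.61)<.15)&(abs(p[:,1]-.04)<.2)]
    for lo,hi in [(.072,.079),(.087,.135)]:
        m=(q[:,2]>lo)&(q[:,2]<hi); g=np.round(q[m]/.004).astype(int)
        x0,x1,y0,y1=120,190,-35,55
        G=np.zeros((x1-x0,y1-y0),int); 
        for a in g: 
            if x0<=a[0]<x1 and y0<=a[1]<y1: G[a[0]-x0,a[1]-y0]+=1
        if cam=="top":
            print(cam,lo,"rows x desc from",(x1-1)*.004,"cols y desc from",(y1-1)*.004)
            for k,r in list(enumerate(G))[::-1]: 
                if r.any(): print("%.3f"%((k+x0)*.004),"".join(".123456789"[min(v,9)] for v in r[::-1]))
E
```

```text
top 0.072 rows x desc from 0.756 cols y desc from 0.216
0.740 .....................1....................................................................
0.736 ....................1..1...1..............................................................
0.732 ...................1.1.1.1.1..1...........................................................
0.728 ...................3.....112..1.11..1.....................................................
0.724 ..................11.......1.1.1111...1.1.................................................
0.720 ..................1..............1.2..1.11................................................
0.716 .................111..................11.111211..1........................................
0.712 ..................2.........................1.211112......................................
0.708 .................1............................11111..1111...1.............................
0.704 .................1....................................1.....1.............................
0.700 .................3.....................................1.111..1.....
[... 7235 characters left out ...]
.....................
0.568 ....................................................211......741..........................
0.564 .....................................................11.....364........93.................
0.560 ............................................................655.......284.................
0.556 ............................................................752.......844.................
0.552 .......................................................11.1132........942.................
0.548 ...........................................................1..........942.................
0.544 ......................................................................64..................
```

View pics/top0.png

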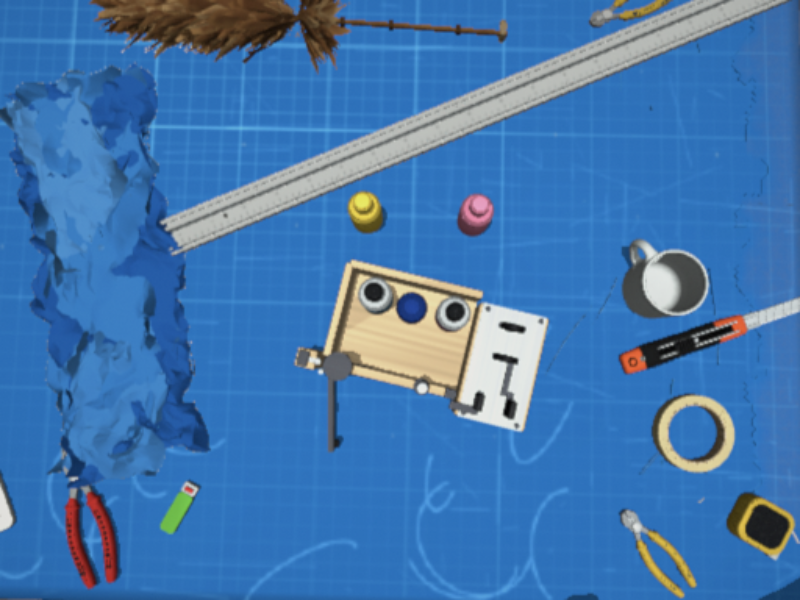

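View pics/z.png

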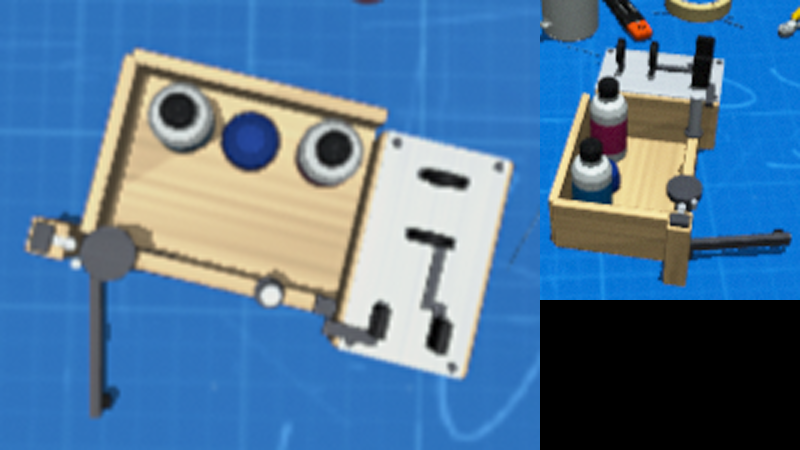

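The top view shows the crate with its gate post at (421,387) and the hinge disc at (337,366). The white ledge is at about (505,365), with two pairs of black parts on it:
- **Upper pair**, bars at (512,327) and (505,357): 32 mm across and spaced along crate x, so these are the round safety buttons.
- **Lower pair**, (478,402) and (509,406): spaced along crate y, so these are the gate paddles.

Possible confusions:
- The networks mix the upper and lower pairs, and label a button as blue_magnet at (322,240) in raw pixels.
- The pink bottle (475,215) and the yellow bottle (365,212) are decoys outside the crate. The crop shows the magenta and cyan ones inside it.

Next I'll refine the positions and do a wrist look.

```bash
cat >> h.py <<'E'
def blob(p,xy,r,zlo,zhi):
    q=p[(np.hypot(p[:,0]-xy[0],p[:,1]-xy[1])<r)&(p[:,2]>zlo)&(p[:,2]<zhi)]
    (c,s,a)=cv2.minAreaRect((q[:,:2]*1000).astype(np.float32))
    return q[:,:2].mean(0).round(4),(np.array(c)/1000).round(4),np.round(s,1),round(a,1),len(q)
S=dict(b1=((.655,-.070),.022,.09,.135),b2=((.616,-.062),.022,.09,.135),p1=((.562,-.029),.02,.09,.135),p2=((.555,-.067),.018,.09,.135),post=((.579,.042),.016,.11,.135),hinge=((.602,.150),.025,.087,.135))
def Rz(phi): # tool down, tool y along world angle phi (rad)
    y=np.array([np.cos(phi),np.sin(phi),0]); z=np.array([0,0,-1.]); return np.stack([np.cross(y,z),y,z],1)
E
python3 - <<'E'
from h import *
for cam in ["top","side"]:
    d=np.load(cam+"_d.npy"); p=cloud(cam,d,d>0)
    for k,v in S.items(): print(cam,k,*blob(p,*v))
th=np.radians(-12)
for s in (0,np.pi):
    for n,pos,ph in [("saf",(.636,-.066,.11),th),("gc",(.5585,-.048,.11),th+np.pi/2),("gc-",(.5585,-.048,.11),th-np.pi/2),("post",(.579,.042,.105),th),("op1.45",(.602-.11*np.cos(.209-0.12)*1,.15+.0,.105),th-1.45)]:
        q=solve_ik(np.array(pos),Rz(ph+s)); print(s,n,None if q is None else np.round(q,1))
q0=get_joint_positions()
y=np.array(get_tcp_rot())[:,1]; print(np.degrees(np.arctan2(y[1],y[0])))
movep(np.array([.605,-.02,.33]),Rz(th))
print(np.round(get_joint_positions(),1),get_time_s())
im,d=capture("wrist"); p=cloud("wrist",d,d>0)
cv2.imwrite("pics/w1.png",im[...,::-1])
for k,v in S.items():
    try: print("wrist",k,*blob(p,*v))
    except Exception as e: print(k,e)
print(camera_params("wrist")["T_tool_cam"])
E
```

```text
top b1 [ 0.655  -0.0695] [ 0.6553 -0.0706] [30.7  7.8] 78.1 80
top b2 [ 0.6165 -0.0607] [ 0.6165 -0.0621] [30.5  8. ] 77.9 72
top p1 [ 0.5629 -0.0285] [ 0.5624 -0.0293] [ 8.6 21.6] 78.4 71
top p2 [ 0.5543 -0.0674] [ 0.554  -0.0687] [ 8.1 21.2] 78.3 78
top post [0.5786 0.0413] [0.5789 0.0413] [11.4 11.5] 1.0 41
top hinge [0.6014 0.1496] [0.6014 0.1525] [33.6 43.8] 1.3 286
side b1 [ 0.6552 -0.0621] [ 0.6558 -0.0637] [23.5  8.5] 77.2 58
side b2 [ 0.6165 -0.053 ] [ 0.6165 -0.056 ] [22.3  8.1] 77.2 51
side p1 [ 0.5623 -0.0254] [ 0.5618 -0.0271] [ 9.6 21.7] 81.9 127
side p2 [ 0.553  -0.0644] [ 0.5535 -0.0651] [12.6 22.7] 64.2 95
side post [0.578  0.0459] [0.5789 0.0449] [13.8 13.7] 45.9 57
side hinge [0.6016 0.1541] [0.6011 0.1536] [35.9 39.9] 2.0 232
0 saf [  8.5  28.8  -5.9   0.  -55.3 159.5]
0 gc [  11.7   22.   -17.5    0.   -50.5 -113.7]
0 gc- [ 11.7  22.  -17.5   0.  -50.5  66.3]
0 post [ 20.1  24.1 -15.    0.  -51.  147.9]
0 op1.45 [ 35.   18.5 -24.2   0.  -47.4  49.9]
3.141592653589793 saf [  8.5  28.8  -5.9   0.  -55.3 -20.5]
3.141592653589793 gc [ 11.7  22.  -17.5   0.  -50.5  66
[... 225 characters left out ...]
  17.2   8.4   0.  -81.2 154.6] 3.6917
wrist b1 [ 0.6543 -0.0654] [ 0.6549 -0.0674] [29.1  8.1] 77.8 189
wrist b2 [ 0.6158 -0.0567] [ 0.6156 -0.0587] [29.6  7.5] 77.0 153
wrist p1 [ 0.5625 -0.0253] [ 0.5617 -0.0263] [ 8.4 22.2] 77.8 202
wrist p2 [ 0.554  -0.0642] [ 0.5533 -0.0658] [ 8.2 21.3] 78.6 217
wrist post [0.5783 0.0442] [0.5778 0.0441] [13.2 13.2] 30.4 120
wrist hinge [0.6013 0.1514] [0.6013 0.1509] [36.  36.1] 66.3 895
[[-1.37577910e-03 -9.50459650e-01 -3.10844915e-01  8.02052131e-02]
 [ 9.99998921e-01 -1.46759320e-03  6.14792291e-05  9.48076442e-05]
 [-5.14627410e-04 -3.10844495e-01  9.50460644e-01 -1.50789477e-01]
 [ 0.00000000e+00  0.00000000e+00  0.00000000e+00  1.00000000e+00]]
```

View pics/w1.png

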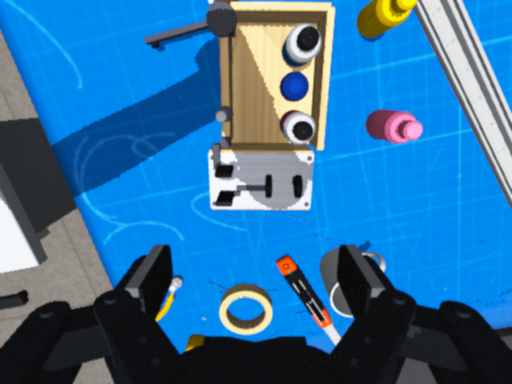

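The wrist view agrees. The buttons are at (268,186) and (297,185), the paddles at (224,171) and (224,197), the post at (222,116) and the hinge at (221,18). Sizes (32×8, 22×8, 110 mm radius) and the crate angle of -12.1° are consistent, so I'll squeeze the safety catch.

```bash
cat >> h.py <<'E'
th=np.radians(-12.1)
saf=np.array([.6355,-.065]); gc=np.array([.558,-.0475]); post=np.array([.5783,.043]); hinge=np.array([.6013,.151])
def P(xy,z): return np.array([xy[0],xy[1],z])
def st(t): print(t,"t%.2f"%get_time_s(),"tcp",np.round(get_tcp_pos(),4),"F",np.round(get_contact_force(),1),"open %.4f grip %.1f"%(get_opening(),get_gripper_force()))
def pair(a,ka,kb):
    d=None; im,d=capture("wrist"); p=cloud("wrist",d,d>0)
    for k in (ka,kb): print(k,*blob(p,*S[k]))
E
python3 - <<'E'
from h import *
movep(P(saf,.19),Rz(th)); servo_line(P(saf,.110),vel=.08); st("down")
close(25); wait(.3); st("closed")
open_gripper(); st("opened")
servo_line(P(saf,.2),vel=.15)
im,d=capture("top")
p=cloud("top",d,d>0)
servo_line(P(saf-[.08,-.02],.3),vel=.25)
im,d=capture("wrist"); p=cloud("wrist",d,d>0)
for k in("b1","b2","p1","p2"): print(k,*blob(p,*S[k]))
E
```

```text
down t5.54 tcp [ 0.636  -0.065   0.1107] F [-0.2  0.5  0.3] open 0.0855 grip 0.0
closed t6.41 tcp [ 0.6353 -0.0651  0.111 ] F [-2.9  0.1  5.5] open 0.0267 grip 25.1
opened t7.02 tcp [ 0.6356 -0.065   0.1099] F [ 0.3 -0.   0.4] open 0.0856 grip 0.0
b1 [ 0.6443 -0.0647] [ 0.6454 -0.0665] [30.9  8.4] 78.4 296
b2 [ 0.623  -0.0598] [ 0.6238 -0.062 ] [31.5  7.7] 77.3 260
p1 [ 0.5617 -0.0258] [ 0.5614 -0.0268] [ 8.8 21.2] 78.6 215
p2 [ 0.553  -0.0644] [ 0.5527 -0.0662] [ 8.1 21.5] 78.3 236
```

The safety catch is fully in (button centres 22 mm apart, so 30 mm outer) and the paddles are unchanged. Next is the gate catch.

```bash
python3 - <<'E'
from h import *
movep(P(gc,.19),Rz(th-np.pi/2)); servo_line(P(gc,.110),vel=.08); st("down")
close(25); wait(.3); st("closed")
open_gripper(); st("opened")
servo_line(P(gc,.2),vel=.15)
servo_line(P(gc+[.0,.01],.3),vel=.25)
im,d=capture("wrist"); p=cloud("wrist",d,d>0)
for k in("b1","b2","p1","p2","post"): print(k,*blob(p,*S[k]))
print(np.round(get_joint_positions(),1))
E
```

```text
down t11.07 tcp [ 0.5585 -0.0475  0.1106] F [-0.  -0.4  0.1] open 0.0854 grip 0.0
closed t11.94 tcp [ 0.5586 -0.0475  0.1112] F [-1.7  1.3  4.6] open 0.0265 grip 25.6
opened t12.55 tcp [ 0.5579 -0.0475  0.1099] F [-0.3 -0.4  0.8] open 0.0851 grip 0.0
b1 [ 0.645  -0.0659] [ 0.6452 -0.0662] [30.  8.] 77.4 240
b2 [ 0.6242 -0.0616] [ 0.624  -0.0619] [30.7  7.5] 77.9 216
p1 [ 0.5614 -0.0362] [ 0.5595 -0.0355] [ 7.5 21.1] 77.5 157
p2 [ 0.5566 -0.0576] [ 0.5545 -0.0579] [ 8.8 21.4] 77.6 180
post [0.5778 0.0425] [0.5773 0.0435] [13.1 13.1] 29.0 148
[ 12.8  13.1  -1.5  -0.  -75.5  65.1]
```

Both catches are in. Next I'll grasp the post and swing the gate along its arc until the stop is felt.

```bash
cat >> h.py <<'E'
yc=np.array([-np.sin(th),np.cos(th)]); xc=np.array([np.cos(th),np.sin(th)])
def arc(a,r=.11): return hinge+r*(-np.cos(a)*yc-np.sin(a)*xc)
def tang(a): return np.sin(a)*yc-np.cos(a)*xc
def resist(a): return -float(np.mean([np.array(get_contact_force())[:2]@tang(a) for _ in range(3)]))
def actual(): 
    v=np.array(get_tcp_pos())[:2]-hinge; return float(np.arctan2(-v@xc,-v@yc)), float(np.hypot(*v))
E
python3 - <<'E'
from h import *
print(arc(0),post)
movep(P(post,.19),Rz(th)); servo_line(P(post,.108),vel=.08); st("down")
close(40); wait(.2); st("closed")
a=0
while a<1.5:
    a+=.1 if a<.95 else .03
    servo_line(P(arc(a),.108),Rz(th-a),vel=.05 if a<1 else .03)
    r=resist(a); print("%.2f act %.3f r %.4f res %.1f F"%(a,*actual(),r),np.round(get_contact_force(),1),"%.1f"%get_time_s())
    if abs(r)>25 or (a>.95 and r>9): break
st("end")
E
```

```text
[0.57824196 0.04344384] [0.5783 0.043 ]
down t16.38 tcp [0.5788 0.0431 0.1086] F [-0.2 -0.  -0.2] open 0.0853 grip 0.0
closed t17.25 tcp [0.5776 0.043  0.1081] F [-4.   2.3  6.2] open 0.0114 grip 39.1
0.10 act 0.093 r 0.1104 res 1.6 F [ 0.6 -3.5  1.7] 17.6
0.20 act 0.196 r 0.1104 res 0.2 F [-1.6 -4.1  2.8] 18.0
0.30 act 0.298 r 0.1105 res 1.1 F [-1.5 -5.   3.9] 18.4
0.40 act 0.393 r 0.1106 res 4.0 F [ 0.1 -6.9  4.3] 18.7
0.50 act 0.499 r 0.1107 res 1.4 F [-2.6 -5.2  5.3] 19.1
0.60 act 0.604 r 0.1107 res -2.7 F [-5.5 -1.5  7.4] 19.5
0.70 act 0.705 r 0.1107 res -1.1 F [-4.3 -1.9  7.9] 19.8
0.80 act 0.802 r 0.1107 res 1.3 F [-2.7 -3.2  5.7] 20.2
0.90 act 0.901 r 0.1108 res 0.5 F [-4.6 -2.9  7. ] 20.6
1.00 act 1.002 r 0.1108 res 2.2 F [-3.4 -3.6  7.2] 20.9
1.03 act 1.031 r 0.1108 res 2.3 F [-4.2 -3.9  7.8] 21.2
1.06 act 1.060 r 0.1108 res 2.4 F [-4.4 -3.8  7.9] 21.4
1.09 act 1.090 r 0.1108 res 2.2 F [-4.  -3.4  7. ] 21.7
1.12 act 1.120 r 0.1108 res 2.9 F [-4.  -4.   7.2] 22.0
1.15 act 1.151 r 0.1108 res 2.6 F [-3.9 -3.5  8. ] 22.2
1.18 act 1.181 r 0.1109 res 1.6 F [-4.7 -2.5  6.7] 22.5
1.21 act 1.211 r 0.1109 res 2.2 F [-4.6 -2.9  7.3] 22.7
1.24 act 1.240 r 0.1109 res 2.4 F [-4.7 -3.   7.6] 23.0
1.27 act 1.271 r 0.1109 res 1.9 F [-4.9 -2.4  7.1] 23.2
1.30 act 1.301 r 0.1109 res 1.7 F [-5.6 -2.1  7.2] 23.5
1.33 act 1.330 r 0.1109 res 3.2 F [-4.5 -3.3  7.9] 23.8
1.36 act 1.338 r 0.1110 res 11.3 F [ -0.7 -11.3   8. ] 24.0
end t24.02 tcp [0.4904 0.1485 0.1081] F [ -0.7 -11.3   8. ] open 0.0116 grip 39.9
```

Resistance rises steeply at about 1.335 rad, where the gate points along -x like the stop arm. I'll check that it holds steady and look once.

```bash
python3 - <<'E'
from h import *
wait(.5); print(actual(),resist(1.34)); st("hold"); 
servo_line(P(arc(1.37),.108),Rz(th-1.37),vel=.02); wait(.7); print(actual(),resist(1.34)); st("hold2"); print(np.round(get_qd(),2))
i,_=capture("top"); s,_=capture("side")
cv2.imwrite("pics/e.png",np.hstack([cv2.resize(i[110:310,160:360,::-1],(400,400)),cv2.resize(s[110:310,190:390,::-1],(400,400))]))
E
```

```text
(1.337049013848886, 0.11098524034633729) 10.725437331157467
hold t24.52 tcp [0.4903 0.1485 0.1081] F [ -1.8 -10.8   7.2] open 0.0115 grip 39.9
(1.3391115763523298, 0.1110120713199185) 13.345657880418594
hold2 t25.48 tcp [0.4903 0.1487 0.1081] F [  0.  -13.3   7.9] open 0.0116 grip 39.9
[ 0.   -0.04  0.12 -0.05 -0.17  0.  ]
```

View pics/e.png

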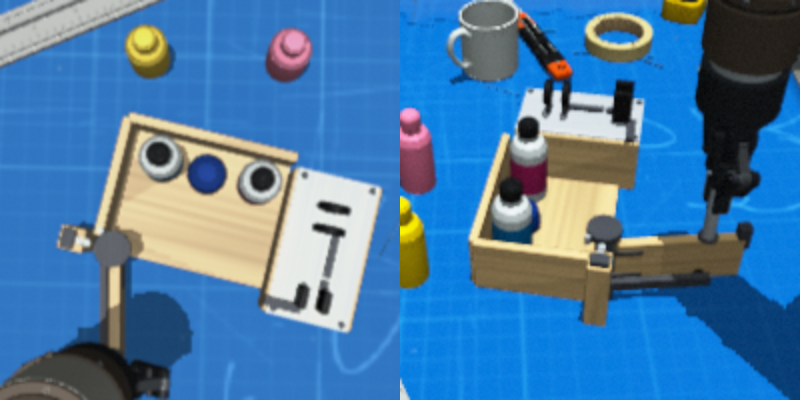

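The gate is open and lies along the stop arm (side view, about (690,250)), with the fingers on the post. Both catches are in, and the bottles and weight are upright. I'm handing it in.

```bash
python3 -c "
from plant import *
print(finish_job())"
```

```text
the job is handed in; nothing more can be done
None
```

I handed the job in at about 25 s with both catches fully in, the gate held at about 1.34 rad against its stop with about 13 N at the post, and the bottles and weight still upright; the interface gave no verdict.

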